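# Find the key that opens the treasure box

## Task

The treasure box on the sensory shelf is locked, and only one of the three big keys in the stand fits: try them gently, without forcing, until you find the one that goes fully home, turn it half a turn clockwise as far as it will go, in two grips, letting go of it about halfway round to take it afresh, and lift the lid at least halfway up (45 degrees) so that it stays open. Leave that key in the lock, let the other two stand in the key stand at the end, and do not disturb the other things on the shelf.

Things in the scene. Friction and masses are not known exactly. Their poses are not given: they have to be found in the camera images.
- chest: Fixed beech box, 220 mm deep (x), 200 wide (y), 120 high; origin under its centre, x to its back, z up. Its top is a fixed deck over the front half (x from -110 to 0 mm) with the lock in its middle, and a 10 mm thick lid over the back half. Place and yaw vary.
- keyhole (a point): Keyhole centre on the top face of the steel lock plate, at x = -55, y = 0, z = 124 mm in the box frame (plate 4 mm above the deck, x within 32 mm of this point, y from -46 to 26 mm). Opening 15 x 15 mm round it, with a slot to the box's -y side, 14 mm wide, to 38 mm from the axis. A key goes straight down into it with its x, y, z along the box's.
- lock: The lock (its origin is the keyhole centre; its x points down, y as the box's, z to the box's back). The throat is 24 mm deep; a key can turn only once its bit is below it. There, hidden, stands one 4 mm ward, 10.5, 20 or 29.5 mm from the axis, differing from run to run: only the key with its cut there goes home. The others stop hard with the collar 12.5 mm above the plate and cannot turn.
- cam (a joint): Turn of the lock, rad: 0 locked, 3.14 (hard stop) unlocked, a half turn clockwise seen from above, made by the key that is home (its bit goes from -y over the robot's side to +y). Lags the key by up to 0.1. Needs about 0.1 N m, stays where left. A key let go at home stands up by itself; a turned key cannot come out (3 mm play).
- lid (a joint): Opening of the lid, rad: 0 shut, at most 1.8. Hinged along the box's y at its back. Locked, it lifts only some hundredths of a rad. Unlocked, it needs about 8 N at the handle and stays at any angle where it is left.
- lid_hinge (a point): Middle of the lid's hinge line, at x = 110, z = 120 mm in the box frame.
- lid_handle (a point): Middle of the lid's steel bar handle: round bar of 12 mm diameter, 100 mm long along the box's y, 35 mm above the lid's top; when shut 85 mm in front of the hinge line and 45 mm above it. Pinch it from above across the bar; it turns between the fingers as the lid swings.
- stand: Fixed dark wooden key stand, 260 mm long (x), 100 wide (y), 65 high; origin under its centre. Three upright pockets in its top, 60 mm deep, in a row: for a key's axis at x = -80, 0 and 80 mm, y = 0; each 19 mm wide in x and reaching from y = -40 to 12 mm of the axis. Each key stands in a pocket with its collar on the stand's top. Place and yaw vary.
- key_a: Large beech key, 55 to 110 g, standing bow up; bow with a half-round top end. Origin on the axis in the plane under its collar (28 mm diameter, 6 mm thick): level with the keyhole point when home, 65 mm high in the stand. z up, to the bow. Below: shank 12 mm thick, conical nose to z = -57 mm. In the stand its yaw is the stand's within 0.1 rad; which pocket varies.
- key_a_bow (a point): On the key's axis 60 mm above its origin: mid grip. Bow: 20 mm thick (x), 44 wide (y), sides flat from z = 40 to 75 mm, end at z = 97 mm. Bit: 8 mm thick (x), z = -27 to -47 mm, to 34 mm from the axis on the -y side; its lower edge has one cut, 15 mm deep, out to 15 mm from the axis.
- key_b: Large beech key, 55 to 110 g, standing bow up; bow with a square top end. Origin on the axis in the plane under its collar (28 mm diameter, 6 mm thick): level with the keyhole point when home, 65 mm high in the stand. z up, to the bow. Below: shank 12 mm thick, conical nose to z = -57 mm. In the stand its yaw is the stand's within 0.1 rad; which pocket varies.
- key_b_bow (a point): On the key's axis 60 mm above its origin: mid grip. Bow: 20 mm thick (x), 44 wide (y), sides flat from z = 40 to 75 mm, end at z = 96 mm. Bit: 8 mm thick (x), z = -27 to -47 mm, to 34 mm from the axis on the -y side; its lower edge has one cut, 15 mm deep, from 15 to 25 mm from the axis.
- key_c: Large beech key, 55 to 110 g, standing bow up; bow with a pointed top end. Origin on the axis in the plane under its collar (28 mm diameter, 6 mm thick): level with the keyhole point when home, 65 mm high in the stand. z up, to the bow. Below: shank 12 mm thick, conical nose to z = -57 mm. In the stand its yaw is the stand's within 0.1 rad; which pocket varies.
- key_c_bow (a point): On the key's axis 60 mm above its origin: mid grip. Bow: 20 mm thick (x), 44 wide (y), sides flat from z = 40 to 75 mm, end at z = 97 mm. Bit: 8 mm thick (x), z = -27 to -47 mm, to 34 mm from the axis on the -y side; its lower edge has one cut, 15 mm deep, from 25 to 34 mm from the axis.
- dome: Clear glass dome paperweight, 80 mm across, 45 mm high; origin under its centre. Bystander.
- coin: Aluminium spinner coin, 64 mm across, 12 mm high; origin under its centre. Bystander.
- bumpy: Pink hard silicone bumpy disc, 84 mm across, 15 mm high; origin under its centre. Bystander.
- pebble: Grey smooth pebble, 58 mm across, 24 mm high; origin under its centre. Bystander.
- roller: Beech rolling cylinder, 48 mm thick, 140 mm long, lying in a dark wooden cradle; origin on its underside. Bystander.

How it is judged:
By the outcome, as a careful person would: the job done as asked, in the order asked, and still so for the second after the job is handed in, with the robot touching nothing.
It also fails if it takes over 72 s, if anything falls off the work surface, if the arm or the gripper's body presses on something with over 40 N, if the wrist force passes 120 N, or if a joint passes its speed limit or range.

## Robot

A 7-joint arm with a two-finger parallel gripper is mounted at the origin on the work surface. World frame = base frame: x ahead of the robot, y to its left, z up, the work surface at z = 0. Lengths are in m, angles in rad, forces in N, time in s.
With the tool pointing down it reaches from about 0.4 to 0.85 m from the base axis. Payload 4.4 kg.
Tool frame: the origin (TCP) lies on the centre line of the jaws, within the pads' length; the fingertips stand 19 mm ahead of it and the grasp point (between the pads) is the TCP (env.finger_overhang is the distance from the TCP to the fingertips, in m); z points along the fingers, y is the line along which they close (so a half turn about z gives the same grasp; the last joint's range is limited). The gripper opens to 94 mm and grips with 3 to 60 N. Pads are 16 mm wide; open, the fingers measure 119 mm over their backs; the gripper's body (75 mm by 177 mm) begins 78 mm behind the grasp point.
Start: joints at [-1.229, 0.628, 0.038, 1.517, -0.027, 0.996, -0.02], TCP at [0.258, 0.597, 0.224] pointing down, gripper open.
Joint ranges: [-3.06, 3.06], [-0.37, 2.12], [-1.25, 1.32], [0.18, 2.47], [-1.1, 4.24], [0.23, 1.98], [-2.94, 2.94]. Speed limits (rad/s): [2.57, 2.57, 3.14, 3.14, 3.14, 3.14, 3.14].

## Interface

Orientations are given as a unit quaternion [x, y, z, w].
In Python, from plant import env gives the robot as it stands.
- The arm moves only by the tool pendant, called after "Call:" by a JSON object that holds its "name" and its "arguments". Schema: {"type":"object","properties":{"rows":{"type":"array","items":{"type":"number"},"minItems":4,"maxItems":48},"jaw":{"type":"number"},"force":{"type":"number"},"only":{"type":"string"},"quiet":{"type":"boolean"},"lines":{"type":"string"}},"required":["rows"],"additionalProperties":false}. rows is one flat list of numbers that holds 1 to 12 rows one after another, with no inner brackets; each row has 4 numbers: dx, dy, dz in m, then a turn about the tool's z in rad; each row shifts and turns the commanded pose from where the row before left it, along the tool's axes as they then stand; what a row does not reach is not made up. A row lasts 1/8 s, in which the tool goes at most 0.0625 m and 0.188 rad, less where a joint would pass 70% of its speed; a pose out of reach is approached as far as the arm can. jaw is the opening from 0.0 (shut) to 1.0 (fully open), set as the call begins (left out keeps the last). The fingers move at their own pace and stop on an object; force is the grip in N (left out, the last holds). Time passes only in rows, so rows that do not move let the fingers close. The tool returns the time, the measured TCP pose, the force, the opening and the grip force at its end. only (a regular expression) keeps the lines of the reply that match it, lines (a string "A,B") keeps lines A to B, and quiet returns only ok. Input that does not fit is refused with a message, and nothing moves.
- env.read_state(): the state, without advancing time (a new reading comes with each control period).
- env.snapshot(name): name is "scene" or "top" or "wrist"; returns a dict with "image" (384x512x3 uint8, red, green, blue), "fx", "fy", "cx", "cy" (pixels), "k1" (the pictures are not rectified: a ray, as slopes to the right and down, at radius r is drawn at 1 + k1 r^2 times it, then the intrinsics apply), "pose" (4x4, takes a point from camera to world coordinates); the wrist camera has in their place "mount" (4x4, takes a point from camera to tool coordinates, whose origin is the TCP and whose axes are the flange's). Camera axes: x right, y up, looking along -z (the intrinsics and any distortion apply to the point x, -y, -z); pixel columns grow to the right and rows downward; lengths in m; the calibration is good to about 2 mm. A picture is of the moment at which its call begins: read the wrist's pose just before it. There is no depth.
- env.hand_in(): hands the job in; it is judged then, once.
The state is a dict: "time": time; "qpos": joint angles; "qvel": joint speeds; "effort": joint torques, N m; "tool_pos": TCP position; "ee_rot": TCP orientation; "wrist_force": force on the tool from outside, world axes, zero at the start; "moment": the same for the moment, N m; "grip_width": opening from 0.0 (shut) to 1.0 (fully open); "grip_force": force on a finger pad.
Only numpy, scipy, OpenCV 4.12 (cv2) and the standard library are available. Lean on these libraries where they do the work, as an engineer would, in place of code of your own. Each camera call takes 0.05 s, during which the arm holds its last target. There are 200 camera calls.

## Working session

There is one attempt and no reset: what is moved stays moved. The work goes in short steps, Python scripts to look and compute and a tool call to move; the robot and the scene stay as the last step left them, time stands still between calls to the robot, and variables do not carry over. Pictures are saved under pics/ and viewed, at most 10 in all, crops included, and the job is handed in when it is done.

```bash
ls; mkdir -p pics
```

Run:
```python
from plant import env
import cv2
for n in("scene","top"):
    s=env.snapshot(n); cv2.imwrite(f"pics/{n}0.png",s["image"][:,:,::-1])
    print(n,s["fx"],s["fy"],s["cx"],s["cy"],s["k1"],s["pose"].tolist() if hasattr(s["pose"],'tolist') else s["pose"])
print(env.read_state())
```

```text
pics
plant.py
scene 411.44672946806554 411.44672946806554 251.70288561253557 191.15805983562177 -0.01787150382825167 [[-0.23012630765181916, -0.7112201019888205, 0.6642347845856552, 1.3669626870476277], [0.973074651249163, -0.15908928537655037, 0.166782260371712, 0.16316415915833132], [-0.012946259029516188, 0.684731017119416, 0.7286808825348379, 0.9906308932430566], [0.0, 0.0, 0.0, 1.0]]
top 438.20366067110695 438.20366067110695 256.35742345808177 192.83183567601068 -0.061207182566396096 [[-0.01066759211089372, 0.9956381733789382, -0.0926867314625301, 0.4627164978157378], [-0.999933441323255, -0.010214165731221267, 0.005365048168268125, -0.02517027376865699], [0.004394929122100975, 0.0927377945018465, 0.9956808655733751, 1.3933172855973395], [0.0, 0.0, 0.0, 1.0]]
{'time': 0.1, 'qpos': array([-1.22885504,  0.62921144,  0.03846175,  1.51823062, -0.02694227,
        0.99632532, -0.01999032]), 'qvel': array([-0.0003744 , -0.00194441,  0.00038728, -0.00396233,  0.00092676,
        0.00112752,  0.00041493]), 'effort': array([ 2.78109757e-03, -5.50785792e+01,  1.14730876e+00, -1.87115532e+01,
       -5.21399116e-02,  1.92204199e-02,  3.20933952e-05]), 'tool_pos': array([0.25752504, 0.59620469, 0.2236857 ]), 'ee_rot': array([ 2.02447448e-01,  9.79292778e-01, -8.17768659e-04, -1.32255128e-04]), 'wrist_force': array([0.30423572, 0.7906135 , 0.07353417]), 'moment': array([0.00945001, 0.013532  , 0.01856067]), 'grip_force': 0.0, 'grip_width': 0.9987580566867768}
```
View pics/scene0.png

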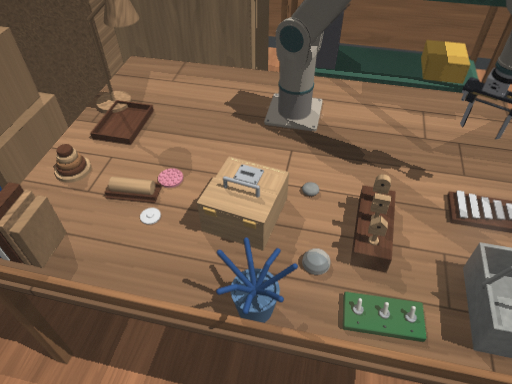

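View pics/top0.png

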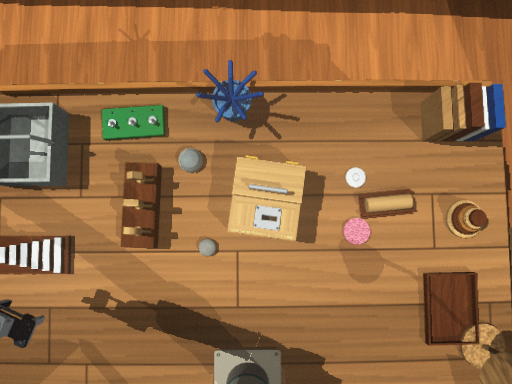

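The scene view is from the far side: chest centre at about (245,200), stand at (375,228) with three bows at (383,184), (380,205) and (379,230). In the top view the chest is near (268,200) and the stand near (141,205). I'll zoom in on both.

Run:
```python
import cv2,numpy as np
t=cv2.imread("pics/top0.png");s=cv2.imread("pics/scene0.png")
r=lambda im,x,y,w,h,W,H:cv2.resize(im[y:y+h,x:x+w],(W,H),interpolation=cv2.INTER_CUBIC)
a=r(t,115,155,50,100,300,600); b=r(t,223,148,90,100,500,555)
b=np.vstack([b,np.zeros((45,500,3),np.uint8)])
cv2.imwrite("pics/c1.png",np.hstack([a,b]))
cv2.imwrite("pics/c2.png",np.hstack([r(s,345,170,60,100,360,600),r(s,195,152,100,95,440,418*1) if 0 else np.vstack([r(s,195,152,100,95,440,418),np.zeros((182,440,3),np.uint8)])]))
```

View pics/c1.png

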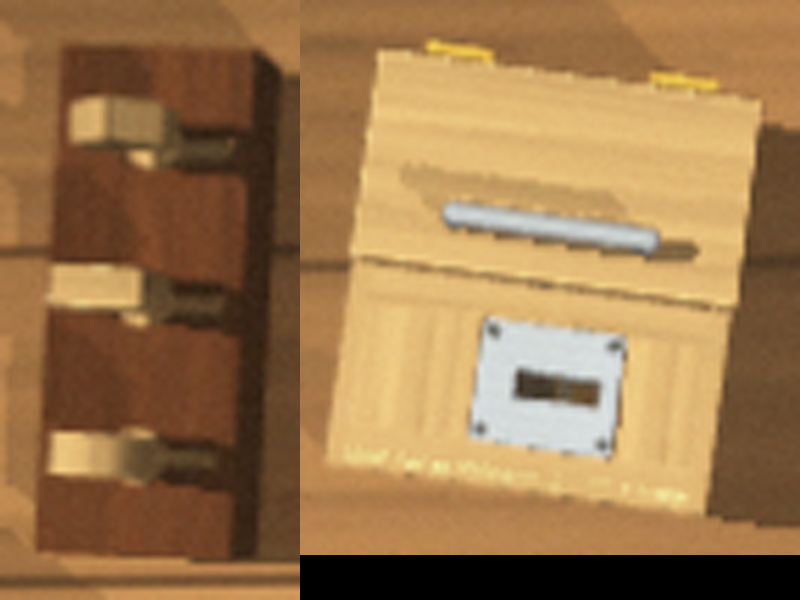

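View pics/c2.png

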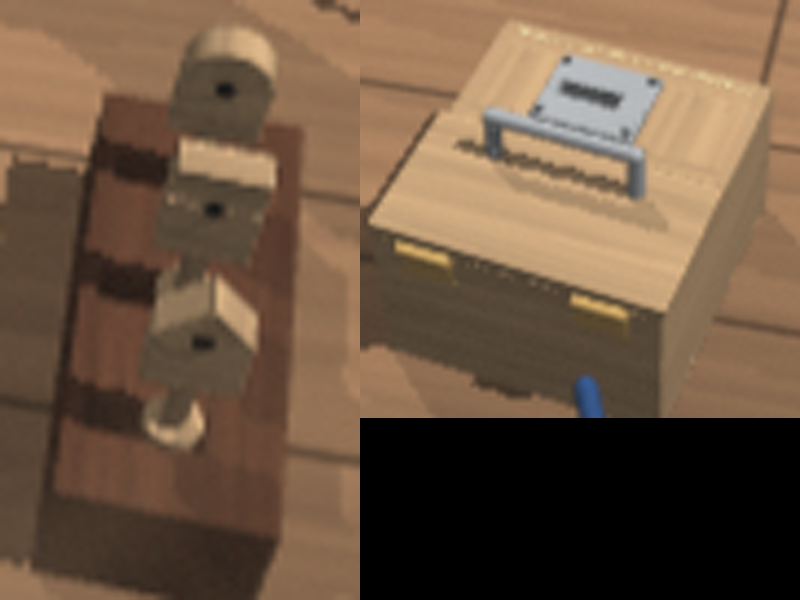

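Top view: the pocket slots run to the right (world -y), so stand x is roughly world x, and the chest's keyhole slot also runs to -y. The keys from near to far are a (round), b (square) and c (pointed). I'll compute coarse poses next.

Create h.py:
```python
import numpy as np
from scipy.spatial.transform import Rotation as R
from scipy.optimize import least_squares
def campose(s,st=None):
    if "pose" in s: return np.array(s["pose"])
    T=np.eye(4);T[:3,:3]=R.from_quat(st["ee_rot"]).as_matrix();T[:3,3]=st["tool_pos"]
    return T@np.array(s["mount"])
def cam(s,st=None): return dict(T=campose(s,st),**{k:s[k] for k in("fx","fy","cx","cy","k1")})
def proj(c,P):
    P=np.atleast_2d(P);q=(P-c["T"][:3,3])@c["T"][:3,:3]
    u=q[:,0]/-q[:,2];v=-q[:,1]/-q[:,2];f=1+c["k1"]*(u*u+v*v)
    return np.c_[c["cx"]+c["fx"]*u*f,c["cy"]+c["fy"]*v*f]
def onplane(c,px,z):
    return least_squares(lambda p:(proj(c,[[p[0],p[1],z]])-px).ravel(),c["T"][:2,3]+.01).x
def fit(obs,x0,zfree=False):
    """obs: list of (cam, Nx3 object pts, Nx2 px); pose x,y,yaw(,dz)"""
    def W(p,L): return R.from_euler("z",p[2]).apply(L)+[p[0],p[1],p[3] if zfree else 0]
    r=lambda p:np.concatenate([(proj(c,W(p,L))-px).ravel() for c,L,px in obs])
    s=least_squares(r,list(x0)+([0.] if zfree else []),x_scale=.01);return s.x,np.abs(s.fun).reshape(-1,2).max(1)
```

Run:
```python
from h import *; from plant import env
t=cam(env.snapshot("top")); sc=cam(env.snapshot("scene"))
sv=np.array([[.13,.05,.065],[.13,-.05,.065],[-.13,.05,.065],[-.13,-.05,.065]])
sp=np.array([[62,45],[252,48],[38,550],[233,555]])/6+[115,155]
print(fit([(t,sv,sp)],[.5,.35,0],True))
ss=np.array([[278,540],[52,495],[302,128],[105,95]])/6+[345,170]
print(fit([(t,sv,sp),(sc,sv,ss)],[.5,.35,0],True))
cv=np.array([[.11,.1,.13],[.11,-.1,.13],[-.11,.1,.12],[-.11,-.1,.12],[-.055+.032,.026,.124],[-.055+.032,-.046,.124],[-.055-.032,-.046,.124],[-.055-.032,.026,.124]])
cp=(np.array([[378,52],[760,100],[328,462],[708,515],[484,318],[627,335],[612,460],[470,437]])-[300,0])/5.556+[223,148]
print(fit([(t,cv,cp)],[.5,0,0],True))
cs=(np.array([[665,312],[370,222],[770,85],[510,20]])-[360,0])/4.4+[195,152]
print(fit([(t,cv,cp),(sc,cv[:4],cs)],[.5,0,0],True))
w=env.snapshot("wrist");print(np.round(w["mount"],4).tolist(),w["fx"],w["k1"])
# wrist axes
print(R.from_quat(env.read_state()["ee_rot"]).as_matrix().round(3))
```

```text
(array([ 0.55501348,  0.32811031, -0.02958193, -0.01291767]), array([0.13762642, 0.14340573, 0.01444692, 0.06353416]))
(array([ 0.55410173,  0.32664969, -0.03421235, -0.00281292]), array([0.43296615, 0.10871236, 0.71667359, 0.49591256, 0.35134808,
       0.20519413, 0.65983438, 0.67630217]))
(array([ 0.5639261 , -0.06209734, -0.13922565, -0.00285427]), array([0.58854153, 0.3738296 , 0.6193314 , 0.31802041, 0.76272581,
       0.41727553, 0.44278366, 0.50879039]))
(array([ 0.56356903, -0.06099876, -0.13729011, -0.00166435]), array([0.36139239, 0.71817694, 0.82071049, 0.57462725, 0.40124307,
       0.74915085, 0.73628635, 0.65518221, 0.89977404, 0.7791865 ,
       0.31417185, 1.23039894]))
[[0.0005, 0.9737, 0.228, 0.0669], [1.0, -0.0006, 0.0, 0.0006], [0.0002, 0.228, -0.9737, -0.159], [0.0, 0.0, 0.0, 1.0]] 302.81164170837485 -0.02845235750839831
[[-0.918  0.397 -0.   ]
 [ 0.397  0.918 -0.001]
 [ 0.    -0.001 -1.   ]]
```

Add to h.py:
```python
def togo(p,yaw=None):
    """tool-axes shift to world point p and turn so tool y has azimuth yaw (mod pi)"""
    from plant import env
    s=env.read_state();M=R.from_quat(s["ee_rot"]).as_matrix();d=M.T@(np.array(p)-s["tool_pos"])
    y=np.arctan2(M[1,1],M[0,1]);t=None if yaw is None else round(-((yaw-y+np.pi)%(2*np.pi)-np.pi),4)
    print("togo",d.round(4),"turn",t,"| t",round(s["time"],2),"pos",s["tool_pos"].round(4),"yaw",round(y,4),"q7",s["qpos"][6].round(2),"F",s["wrist_force"].round(1),"tilt",M[:2,2].round(4),"w",round(s["grip_width"],3))
```

```text
(no output)
```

Call:
{"name": "pendant", "arguments": {"rows": [-0.041, -0.019, -0.0095, 0, -0.041, -0.019, -0.0095, 0, -0.041, -0.019, -0.0095, 0, -0.041, -0.019, -0.0095, 0, -0.041, -0.019, -0.0095, 0, -0.041, -0.019, -0.0095, 0, -0.041, -0.019, -0.0095, 0, -0.041, -0.019, -0.0095, 0, 0, 0, 0, -0.187, 0, 0, 0, -0.187, 0, 0, 0, 0]}}

```text
time: 1.62
tool_pos: [0.4986, 0.3269, 0.3004]
ee_rot: [0.018, 1.0, 0.0, -0.0]
wrist_force: [0.2, 0.6, -0.4]
grip_width: 1.001
grip_force: 0.0
```

Run:
```python
from h import *; from plant import env; import cv2,pickle
togo([.5,.327,.30],1.537)
st=env.read_state(); s=env.snapshot("wrist"); cv2.imwrite("pics/w1.png",s["image"][:,:,::-1]); pickle.dump(cam(s,st),open("w1.pkl","wb"))
```

```text
togo [-0.0014  0.0002  0.0004] turn -0.0023 | t 1.62 pos [0.4986 0.3269 0.3004] yaw 1.5347 q7 0.89 F [ 0.2  0.6 -0.4] tilt [-0.0004  0.0003] w 1.001
```

View pics/w1.png

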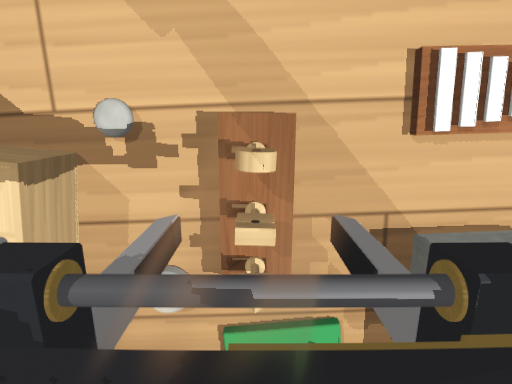

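Wrist view: bow a at (257,160), bow b at (255,230), c near (256,290) half hidden by the gripper, stand front corners (219,113) and (295,113). Next I'll look at the chest from two tool yaws.

Call:
{"name": "pendant", "arguments": {"rows": [-0.0106, -0.0468, 0, 0, -0.0106, -0.0468, 0, 0, -0.0106, -0.0468, 0, 0, -0.0106, -0.0468, 0, 0, -0.0106, -0.0468, 0, 0, -0.0106, -0.0468, 0, 0, -0.0106, -0.0468, 0, 0, -0.0106, -0.0468, 0, 0, 0, 0, 0, 0.1, 0, 0, 0, 0]}}

```text
time: 2.92
tool_pos: [0.5706, -0.05, 0.3003]
ee_rot: [0.068, 0.998, 0.0, -0.0]
wrist_force: [0.6, 0.1, 0.5]
grip_width: 1.001
grip_force: 0.0
```

Create look.py:
```python
from h import *; from plant import env; import cv2,pickle,sys
n=sys.argv[1]
togo([0,0,0],0)
st=env.read_state(); s=env.snapshot("wrist"); cv2.imwrite(f"pics/{n}.png",s["image"][:,:,::-1]); pickle.dump(cam(s,st),open(f"{n}.pkl","wb"))
```

```bash
python3 look.py w2
```

```text
togo [ 0.5721 -0.0277  0.3005] turn 1.435 | t 2.92 pos [ 0.5706 -0.05    0.3003] yaw 1.435 q7 1.51 F [0.6 0.1 0.5] tilt [-0.0003  0.0001] w 1.001
```

Call:
{"name": "pendant", "arguments": {"rows": [0, 0, 0, 0.187, 0, 0, 0, 0.187, 0, 0, 0, 0.187, 0, 0, 0, 0.187, 0, 0, 0, 0.187, 0, 0, 0, 0.187, 0, 0, 0, 0.187, 0, 0, 0, 0.187, 0, 0.01, 0, 0, 0, 0, 0, 0]}}

```text
time: 4.22
tool_pos: [0.5816, -0.0497, 0.3003]
ee_rot: [0.726, 0.688, 0.0, 0.0]
wrist_force: [-0.6, -0.5, -0.2]
grip_width: 0.997
grip_force: 0.0
```

```bash
python3 look.py w3
```

Run:
```python
import cv2,numpy as np,pickle
from h import *
c=[proj(pickle.load(open(f"w{i}.pkl","rb")),[.5091,-.0535,.124])[0] for i in(2,3)]
ims=[]
for i,p in zip((2,3),c):
    im=cv2.imread(f"pics/w{i}.png");x,y=(p-[50,55]).astype(int);x=max(x,0);y=max(y,0);print(i,x,y,p)
    ims.append(cv2.resize(im[y:y+110,x:x+100],(400,440),interpolation=cv2.INTER_CUBIC))
im=cv2.imread("pics/w1.png")[100:140*2-0,205:305]
cv2.imwrite("pics/c3.png",np.hstack(ims)); cv2.imwrite("pics/c4.png",cv2.resize(im,None,fx=3.3,fy=3.3,interpolation=cv2.INTER_CUBIC))
```

```text
togo [ 0.0181 -0.5835  0.3001] turn -0.0542 | t 4.22 pos [ 0.5816 -0.0497  0.3003] yaw -0.0542 q7 0.2 F [-0.6 -0.5 -0.2] tilt [0.0004 0.    ] w 0.997
2 193 71 [243.86177107 126.84665116]
3 142 133 [192.70323898 188.18398229]
```

View pics/c3.png

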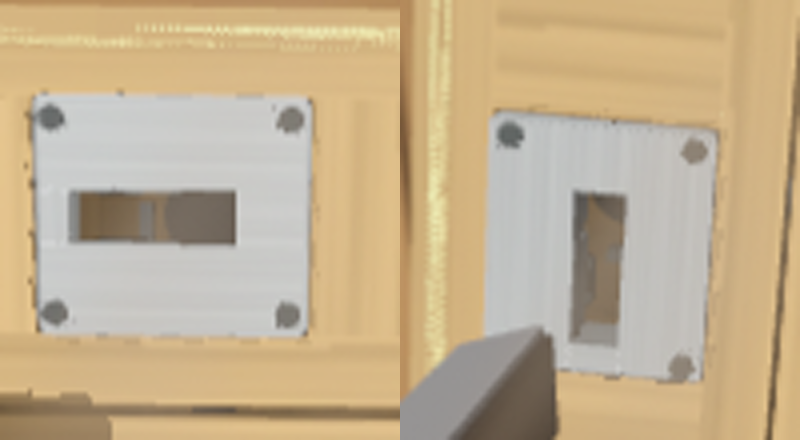

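View pics/c4.png

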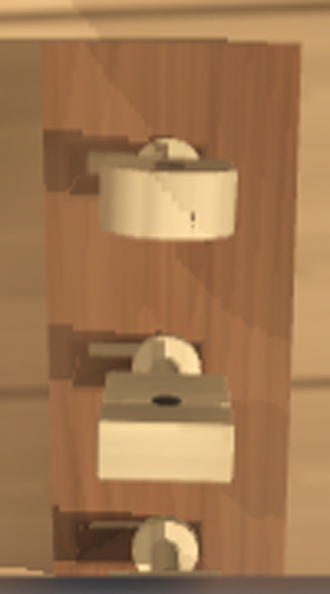

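The crops show the plate corners and slot edges clearly. There is a grey feature inside the slot at about (146,218), possibly the ward seen down the throat. I'll fit the chest pose and the hand-eye offset, and project the possible ward positions.

Run:
```python
from h import *; import pickle
C=[pickle.load(open(f"w{i}.pkl","rb")) for i in(1,2,3)]
f=lambda a,s,o:(np.array(a)+.5)/s-.5+o
P=lambda a:np.c_[np.array(a)/1000.+[-.055,0],np.full(len(a),.124)]
L2=P([[-32,-46],[-32,26],[32,26],[32,-46],[-7,-38],[-7.5,7.5],[7.5,7.5],[7,-38]])
p2=f([[33,95],[312,97],[309,334],[38,335],[69,191],[236,191],[236,244],[69,242]],4,[193,71])
L3=P([[-32,26],[32,26],[32,-46],[-7.5,7.5],[7.5,7.5],[7,-38],[-7,-38]])
p3=f(np.array([[491,112],[718,130],[702,381],[574,191],[627,194],[618,347],[572,343]])-[400,0],4,[142,133])
def run(free):
    def shift(c,e,yaw):
        d=dict(c);T=c["T"].copy();T[:3,3]+=[np.cos(yaw)*e[0]-np.sin(yaw)*e[1],np.sin(yaw)*e[0]+np.cos(yaw)*e[1],0];d["T"]=T;return d
    def r(p):
        o=[]
        for c,L,px,y in((C[1],L2,p2,1.435),(C[2],L3,p3,-.0542)):
            W=R.from_euler("z",p[2]).apply(L)+[p[0],p[1],p[5]]
            o.append((proj(shift(c,p[3:5]*free,y),W)-px).ravel())
        return np.concatenate(o)
    s=least_squares(r,[.5636,-.061,-.137,0,0,0],x_scale=.01);return s.x,np.abs(s.fun).reshape(-1,2).max(1).round(2)
for fr in(0,1):
    x,e=run(fr);print(x.round(4),e)
    print("keyhole",(R.from_euler("z",x[2]).apply([-.055,0,.124])+[x[0],x[1],x[5]]).round(4))
for i,c,off,a in((2,C[1],[193,71],0),(3,C[2],[142,133],400)):
    for d in(10.5,20,29.5):
        q=proj(c,R.from_euler("z",x[2]).apply([[-.055,-(d-2)/1000,.0895],[-.055,-(d+2)/1000,.0895]])+[x[0],x[1],x[5]]);print(i,d,((q-off)*4+[a,0]).round(0).tolist())
# stand and keys from w1
f1=lambda a:f(a,3.3,[205,100])
sv=np.array([[-.13,-.05,.065],[-.13,.05,.065]])
t=pickle.dumps
from plant import env
T=cam(env.snapshot("top"))
SV=np.array([[.13,.05,.065],[.13,-.05,.065],[-.13,.05,.065],[-.13,-.05,.065]]);sp=np.array([[62,45],[252,48],[38,550],[233,555]])/6+[115,155]
print("stand",fit([(C[0],sv,f1([[43,42],[299,42]])),(T,SV,sp)],[.55,.33,0],True))
for n,q in(("a",[[101,198],[238,198]]),("b",[[99,420],[233,420]])):
    for px in f1(q): print(n,onplane(C[0],px,.162).round(4))
for n,q in(("a col",[168,152]),("b col",[168,357]),("c col",[167,548])): print(n,onplane(C[0],f1([q])[0],.071).round(4))
```

```text
[ 5.621e-01 -5.980e-02 -1.424e-01  9.100e-03  0.000e+00 -3.000e-04] [0.93 1.07 1.3  1.47 0.05 0.41 0.71 0.48 1.08 1.56 0.43 0.55 0.16 0.22
 0.6 ]
keyhole [ 0.5076 -0.052   0.1237]
[ 5.629e-01 -6.000e-02 -1.422e-01 -2.000e-04 -1.100e-03  3.100e-03] [0.63 0.83 1.08 1.03 0.37 0.46 0.57 0.35 0.74 1.12 0.43 0.84 0.43 0.2
 0.42]
keyhole [ 0.5085 -0.0522  0.1271]
2 10.5 [[183.0, 218.0], [169.0, 218.0]]
2 20 [[151.0, 218.0], [137.0, 218.0]]
2 29.5 [[119.0, 218.0], [105.0, 218.0]]
3 10.5 [[620.0, 221.0], [619.0, 234.0]]
3 20 [[618.0, 251.0], [618.0, 263.0]]
3 29.5 [[617.0, 280.0], [616.0, 292.0]]
stand (array([ 0.55205047,  0.32726811, -0.03382418, -0.00756859]), array([0.77028106, 0.6318651 , 0.59847268, 0.79092104, 0.96758194,
       1.03584035]))
a [0.4685 0.309 ]
a [0.47   0.3499]
b [0.5384 0.3048]
b [0.5399 0.3469]
a col [0.4628 0.3292]
b col [0.545  0.3263]
c col [0.6292 0.3229]
```

The visible grey feature matches a ward at 20 mm (predicted 137–151, seen 138–155), so I'll try key b first. It stands at about (0.549,0.327), and its height agrees with the text. I'll squeeze it in both directions to centre it.

Call:
{"name": "pendant", "arguments": {"rows": [0.0535, -0.0075, 0, 0, 0.0535, -0.0075, 0, 0, 0.0535, -0.0075, 0, 0, 0.0535, -0.0075, 0, 0, 0.0535, -0.0075, 0, 0, 0.0535, -0.0075, 0, 0, 0.0535, -0.0075, 0.03, -0.02, 0, 0, 0, 0], "jaw": 0.75}}

```text
time: 5.32
tool_pos: [0.5465, 0.3321, 0.2672]
ee_rot: [0.717, 0.697, -0.002, -0.002]
wrist_force: [0.5, -0.9, -0.8]
grip_width: 0.749
grip_force: 0.0
```

Run:
```python
from h import *
togo([.549,.327,.130],-.034)
```

```text
togo [-0.0051  0.0034  0.1372] turn 0.0051 | t 5.33 pos [0.5465 0.3321 0.2672] yaw -0.0289 q7 -0.4 F [ 0.5 -0.9 -0.8] tilt [-0.006   0.0006] w 0.749
```

Call:
{"name": "pendant", "arguments": {"rows": [-0.005, 0.003, 0.04, 0.005, 0, 0, 0.04, 0, 0, 0, 0.04, 0, 0, 0, 0.017, 0, 0, 0, 0, 0]}}

```text
time: 5.95
tool_pos: [0.5531, 0.3205, 0.1331]
ee_rot: [0.723, 0.691, -0.001, -0.0]
wrist_force: [0.5, -0.2, 0.5]
grip_width: 0.748
grip_force: 0.0
```

Call:
{"name": "pendant", "arguments": {"rows": [0, 0, 0, 0, 0, 0, 0, 0, 0, 0, 0, 0, 0, 0, 0, 0, 0, 0, 0, 0], "jaw": 0, "force": 6}}

```text
time: 6.58
tool_pos: [0.5531, 0.3214, 0.1336]
ee_rot: [0.722, 0.691, 0.0, -0.0]
wrist_force: [-1.3, -0.2, -1.0]
grip_width: 0.255
grip_force: 0.0
```

Run:
```python
from h import *
togo([.549,.327,.130],-.034)
```

```text
togo [ 0.0054 -0.0044  0.0036] turn -0.0099 | t 6.58 pos [0.5531 0.3214 0.1336] yaw -0.0439 q7 -0.34 F [-1.3 -0.2 -1. ] tilt [0.0001 0.0001] w 0.255
```

Call:
{"name": "pendant", "arguments": {"rows": [0.003, 0, 0.0035, 0, 0, 0, 0, 0, 0, 0, 0, 0]}}

```text
time: 6.95
tool_pos: [0.5537, 0.3246, 0.1305]
ee_rot: [0.722, 0.691, 0.001, 0.0]
wrist_force: [-0.9, -1.4, 5.8]
grip_width: 0.212
grip_force: 6.0
```

Run:
```python
from h import *
togo([.549,.327,.130],-.034)
```

```text
togo [ 0.0022 -0.0048  0.0005] turn -0.0099 | t 6.95 pos [0.5537 0.3246 0.1305] yaw -0.0439 q7 -0.34 F [-0.9 -1.4  5.8] tilt [0.0009 0.0007] w 0.212
```

Call:
{"name": "pendant", "arguments": {"rows": [0, 0, 0, 0, 0, 0, 0, 0, 0, 0, 0, 0], "jaw": 0.75}}

```text
time: 7.32
tool_pos: [0.553, 0.3242, 0.1296]
ee_rot: [0.722, 0.691, -0.0, -0.0]
wrist_force: [0.3, 0.2, -0.0]
grip_width: 0.495
grip_force: 0.0
```

Call:
{"name": "pendant", "arguments": {"rows": [0, 0, 0, -0.187, 0, 0, 0, -0.187, 0, 0, 0, -0.187, 0, 0, 0, -0.187, 0, 0, 0, -0.187, 0, 0, 0, -0.187, 0, 0, 0, -0.187, 0, 0, 0, -0.187, 0, 0, 0, -0.075, 0, 0, 0, 0]}}

```text
time: 8.57
tool_pos: [0.5533, 0.324, 0.1298]
ee_rot: [0.023, 1.0, 0.0, -0.0]
wrist_force: [0.3, -0.1, -0.4]
grip_width: 0.75
grip_force: 0.0
```

Call:
{"name": "pendant", "arguments": {"rows": [0, 0, 0, 0, 0, 0, 0, 0, 0, 0, 0, 0, 0, 0, 0, 0], "jaw": 0, "force": 25}}

```text
time: 9.07
tool_pos: [0.5532, 0.3244, 0.13]
ee_rot: [0.022, 1.0, 0.0, -0.0]
wrist_force: [-0.4, 0.7, -0.2]
grip_width: 0.463
grip_force: 25.0
```

Run:
```python
from h import *
togo([.5537,.327,.130],-.0439+np.pi/2)
```

```text
togo [-0.0004  0.0027 -0.    ] turn -0.0 | t 9.07 pos [0.5532 0.3244 0.13  ] yaw 1.5269 q7 0.87 F [-0.4  0.7 -0.2] tilt [-0.  0.] w 0.463
```

Call:
{"name": "pendant", "arguments": {"rows": [0, 0, -0.03, 0, 0, 0, -0.05, 0, 0, 0, -0.05, 0, 0, -0.02, 0, 0, 0.0036, -0.0473, 0, 0, 0.0036, -0.0473, 0, 0, 0.0036, -0.0473, 0, 0, 0.0036, -0.0473, 0, 0, 0.0036, -0.0473, 0, 0, 0.0036, -0.0473, 0, 0, 0.0036, -0.0473, 0, 0]}}

```text
time: 10.45
tool_pos: [0.5111, -0.0276, 0.2588]
ee_rot: [0.022, 1.0, -0.0, -0.001]
wrist_force: [1.6, -0.5, -0.2]
grip_width: 0.466
grip_force: 25.0
```

Call:
{"name": "pendant", "arguments": {"rows": [0.0036, -0.027, 0, 0, 0, 0, 0, 0.098, 0, 0, 0, 0, 0, 0, 0, 0]}}

```text
time: 10.95
tool_pos: [0.5074, -0.0519, 0.2594]
ee_rot: [0.07, 0.998, 0.0, -0.001]
wrist_force: [0.2, -0.5, -0.9]
grip_width: 0.463
grip_force: 25.0
```

Run:
```python
from h import *
togo([.5080,-.0521,.260],1.4286)
```

```bash
python3 look.py w4
```

```text
togo [-0.0006 -0.0001 -0.0006] turn 0.0025 | t 10.95 pos [ 0.5074 -0.0519  0.2594] yaw 1.4311 q7 1.45 F [ 0.2 -0.5 -0.9] tilt [-0.0012  0.0001] w 0.463
togo [ 0.5094 -0.0192  0.26  ] turn 1.4311 | t 10.95 pos [ 0.5074 -0.0519  0.2594] yaw 1.4311 q7 1.45 F [ 0.2 -0.5 -0.9] tilt [-0.0012  0.0001] w 0.463
```

Call:
{"name": "pendant", "arguments": {"rows": [-0.0006, 0, 0.008, 0, 0, 0, 0.008, 0, 0, 0, 0.006, 0, 0, 0, 0, 0]}}

```text
time: 11.5
tool_pos: [0.5081, -0.0522, 0.2372]
ee_rot: [0.071, 0.997, 0.0, -0.001]
wrist_force: [0.1, -0.1, -0.7]
grip_width: 0.471
grip_force: 25.0
```

Call:
{"name": "pendant", "arguments": {"rows": [0, 0, 0.004, 0, 0, 0, 0.004, 0, 0, 0, 0.004, 0, 0, 0, 0, 0]}}

```text
time: 12.0
tool_pos: [0.5083, -0.0522, 0.2256]
ee_rot: [0.071, 0.997, 0.0, -0.0]
wrist_force: [-0.4, -0.1, -1.2]
grip_width: 0.471
grip_force: 25.0
```

Call:
{"name": "pendant", "arguments": {"rows": [0, 0, 0.007, 0, 0, 0, 0.007, 0, 0, 0, 0.006, 0, 0, 0, 0, 0]}}

```text
time: 12.5
tool_pos: [0.5081, -0.0523, 0.2053]
ee_rot: [0.071, 0.997, 0.0, -0.001]
wrist_force: [-0.5, -0.1, -0.1]
grip_width: 0.467
grip_force: 25.0
```

Call:
{"name": "pendant", "arguments": {"rows": [0, 0, 0.003, 0, 0, 0, 0.003, 0, 0, 0, 0.003, 0, 0, 0, 0, 0]}}

```text
time: 13.0
tool_pos: [0.5084, -0.0523, 0.1967]
ee_rot: [0.071, 0.997, -0.0, -0.0]
wrist_force: [-0.7, -0.0, -0.8]
grip_width: 0.464
grip_force: 25.0
```

Key b passed the ward height (stop would be at 0.2015) without force, so it fits. Now I'll seat it.

Call:
{"name": "pendant", "arguments": {"rows": [0, 0, 0.004, 0, 0, 0, 0.002, 0, 0, 0, 0.001, 0, 0, 0, 0.001, 0, 0, 0, 0, 0]}}

```text
time: 13.62
tool_pos: [0.5086, -0.0523, 0.189]
ee_rot: [0.071, 0.997, 0.0, 0.0]
wrist_force: [-0.1, -0.8, -0.9]
grip_width: 0.468
grip_force: 25.0
```

Call:
{"name": "pendant", "arguments": {"rows": [0, 0, 0.001, 0, 0, 0, 0.001, 0, 0, 0, 0, 0]}}

```text
time: 14.0
tool_pos: [0.5087, -0.0523, 0.1888]
ee_rot: [0.071, 0.997, -0.0, 0.0]
wrist_force: [-3.3, -0.2, 15.3]
grip_width: 0.469
grip_force: 25.0
```

Call:
{"name": "pendant", "arguments": {"rows": [0, 0, -0.0015, 0, 0, 0, 0, 0.1, 0, 0, 0, 0.15, 0, 0, 0, 0.15], "force": 40}}

```text
time: 14.5
tool_pos: [0.5094, -0.0527, 0.1889]
ee_rot: [0.27, 0.963, -0.0, 0.001]
wrist_force: [-0.5, -0.4, 1.6]
grip_width: 0.467
grip_force: 40.0
```

Call:
{"name": "pendant", "arguments": {"rows": [0, 0, 0, 0.15, 0, 0, 0, 0.15, 0, 0, 0, 0.15, 0, 0, 0, 0.15, 0, 0, 0, 0.15, 0, 0, 0, 0.15, 0, 0, 0, 0.15, 0, 0, 0, 0.15, 0, 0, 0, 0]}}

```text
time: 15.62
tool_pos: [0.5094, -0.0535, 0.1889]
ee_rot: [0.765, 0.645, 0.0, 0.001]
wrist_force: [0.1, -3.2, 4.2]
grip_width: 0.465
grip_force: 40.0
```

Run:
```python
from h import *
togo([.5084,-.0523,.189],1.4311-1.5708)
```

```text
togo [ 0.001  -0.0012 -0.0001] turn -0.0302 | t 15.62 pos [ 0.5094 -0.0535  0.1889] yaw -0.1699 q7 0.18 F [ 0.1 -3.2  4.2] tilt [ 0.0019 -0.0021] w 0.465
```

Call:
{"name": "pendant", "arguments": {"rows": [0, 0, 0, 0, 0, 0, 0, 0, 0, 0, 0, 0, 0, 0, 0, 0], "jaw": 0.75}}

```text
time: 16.12
tool_pos: [0.5084, -0.0521, 0.1884]
ee_rot: [0.765, 0.644, -0.0, -0.0]
wrist_force: [-0.9, -0.7, 0.4]
grip_width: 0.751
grip_force: 0.0
```

```bash
python3 look.py w5
```

```text
togo [-0.035  -0.5098  0.1885] turn -0.1706 | t 16.12 pos [ 0.5084 -0.0521  0.1884] yaw -0.1706 q7 0.18 F [-0.9 -0.7  0.4] tilt [-0.0003  0.0003] w 0.751
```

Call:
{"name": "pendant", "arguments": {"rows": [0.001, -0.001, 0, 0, 0, 0, 0, 0, 0, 0, 0, 0, 0, 0, 0, 0], "jaw": 0, "force": 40}}

```text
time: 16.68
tool_pos: [0.5079, -0.0512, 0.1885]
ee_rot: [0.765, 0.644, 0.0, 0.0]
wrist_force: [0.3, -0.7, -1.4]
grip_width: 0.466
grip_force: 40.0
```

Run:
```python
from h import *
togo([.5084,-.0523,.189],1.4311-3.1416)
```

```text
togo [-0.001   0.0007 -0.0005] turn 1.5395 | t 16.68 pos [ 0.5079 -0.0512  0.1885] yaw -0.171 q7 0.17 F [ 0.3 -0.7 -1.4] tilt [ 0.0003 -0.0001] w 0.466
```

Call:
{"name": "pendant", "arguments": {"rows": [-0.0005, 0.0005, 0, 0.1, 0, 0, 0, 0.15, 0, 0, 0, 0.15, 0, 0, 0, 0.15, 0, 0, 0, 0.15, 0, 0, 0, 0.15, 0, 0, 0, 0.15, 0, 0, 0, 0.15, 0, 0, 0, 0.15, 0, 0, 0, 0.15, 0, 0, 0, 0.05, 0, 0, 0, 0]}}

```text
time: 18.18
tool_pos: [0.5095, -0.0535, 0.1888]
ee_rot: [0.999, -0.05, 0.002, 0.002]
wrist_force: [3.4, -4.4, -1.3]
grip_width: 0.47
grip_force: 40.0
```

Create st.py:
```python
from h import *; from plant import env
togo([.5084,-.0523,.189],1.4311-3.1416); print("moment",env.read_state()["moment"].round(2))
```

```bash
python3 st.py
```

```text
togo [-0.0012 -0.0011 -0.0002] turn 0.0395 | t 18.18 pos [ 0.5095 -0.0535  0.1888] yaw -1.671 q7 -0.98 F [ 3.4 -4.4 -1.3] tilt [ 0.003  -0.0036] w 0.47
moment [-1.38 -0.69  0.08]
```

Call:
{"name": "pendant", "arguments": {"rows": [0, 0, 0, 0.05, 0, 0, 0, 0.03, 0, 0, 0, 0]}}

```text
time: 18.55
tool_pos: [0.5095, -0.0534, 0.1889]
ee_rot: [0.996, -0.09, 0.002, 0.001]
wrist_force: [2.6, -3.7, -1.6]
grip_width: 0.463
grip_force: 40.0
```

```bash
python3 st.py
```

```text
togo [-0.0012 -0.0009 -0.0001] turn -0.0401 | t 18.55 pos [ 0.5095 -0.0534  0.1889] yaw -1.7506 q7 -1.04 F [ 2.6 -3.7 -1.6] tilt [ 0.0031 -0.0031] w 0.463
moment [-1.31 -0.72  0.04]
```

Call:
{"name": "pendant", "arguments": {"rows": [0, 0, 0, 0.04, 0, 0, 0, 0.04, 0, 0, 0, 0]}}

```text
time: 18.92
tool_pos: [0.5095, -0.0532, 0.1889]
ee_rot: [0.992, -0.13, 0.002, 0.001]
wrist_force: [3.3, -3.8, -0.4]
grip_width: 0.465
grip_force: 40.0
```

```bash
python3 st.py
```

```text
togo [-0.0013 -0.0006 -0.0001] turn -0.1202 | t 18.93 pos [ 0.5095 -0.0532  0.1889] yaw -1.8307 q7 -1.11 F [ 3.3 -3.8 -0.4] tilt [ 0.0031 -0.0027] w 0.465
moment [-1.14 -0.71  0.07]
```

Call:
{"name": "pendant", "arguments": {"rows": [0, 0, 0, 0.04, 0, 0, 0, 0.04, 0, 0, 0, 0]}}

```text
time: 19.3
tool_pos: [0.5092, -0.0533, 0.1889]
ee_rot: [0.986, -0.167, 0.001, 0.002]
wrist_force: [3.3, -6.2, -1.5]
grip_width: 0.466
grip_force: 40.4
```

```bash
python3 st.py
```

```text
togo [-0.0011 -0.0007 -0.0001] turn -0.1958 | t 19.3 pos [ 0.5092 -0.0533  0.1889] yaw -1.9063 q7 -1.17 F [ 3.3 -6.2 -1.5] tilt [ 0.0018 -0.0038] w 0.466
moment [-1.48 -0.3   1.32]
```

The moment of 1.3 N m shows the hard stop. Now I'll release, rise, and cross-check the handle from the earlier top and scene views.

Call:
{"name": "pendant", "arguments": {"rows": [0, 0, 0, -0.04, 0, 0, 0, 0, 0, 0, 0, 0, 0, 0, 0, 0], "jaw": 0.75}}

```text
time: 19.8
tool_pos: [0.5079, -0.0514, 0.1884]
ee_rot: [0.989, -0.15, -0.0, -0.0]
wrist_force: [-0.1, -0.2, -0.7]
grip_width: 0.749
grip_force: 0.0
```

Call:
{"name": "pendant", "arguments": {"rows": [0, 0, -0.04, 0, 0, 0, -0.05, 0, 0, 0, 0, -0.18, 0, 0, 0, -0.18, 0, 0, 0, -0.18, 0, 0, 0, -0.18, 0, 0, 0, -0.18, 0, 0, 0, -0.18, 0, 0, 0, -0.18, 0, 0, 0, -0.18, 0, 0, 0, -0.18, 0, 0, 0, 0]}}

```text
time: 21.3
tool_pos: [0.5079, -0.0518, 0.2785]
ee_rot: [0.791, 0.612, 0.0, -0.0]
wrist_force: [-0.9, -0.9, -0.5]
grip_width: 0.749
grip_force: 0.0
```

Run:
```python
from h import *; from plant import env
T=cam(env.snapshot("top"));S=cam(env.snapshot("scene"))
a=np.array([251.5,227])/5.556+[223,148];b=np.array([203,135])/4.4+[195,152]
s=least_squares(lambda p:np.r_[(proj(T,p)-a).ravel(),(proj(S,p)-b).ravel()],[.58,-.06,.165],x_scale=.01);print("bar from 2 views",s.x.round(4),s.fun.round(2))
togo([.5877,-.0635,.27],-.142)
```

```bash
python3 look.py w6
```

```text
bar from 2 views [ 0.5878 -0.0641  0.1634] [-0.49  0.12 -0.5  -0.02]
togo [0.0087 0.0801 0.0084] turn -0.1126 | t 21.4 pos [ 0.508  -0.0518  0.2784] yaw -0.2546 q7 0.07 F [ 0.3 -0.3 -1. ] tilt [-0.0002  0.0002] w 0.748
togo [-0.0779 -0.5046  0.2785] turn -0.2546 | t 21.4 pos [ 0.508  -0.0518  0.2784] yaw -0.2546 q7 0.07 F [ 0.3 -0.3 -1. ] tilt [-0.0002  0.0002] w 0.748
```

View pics/w6.png

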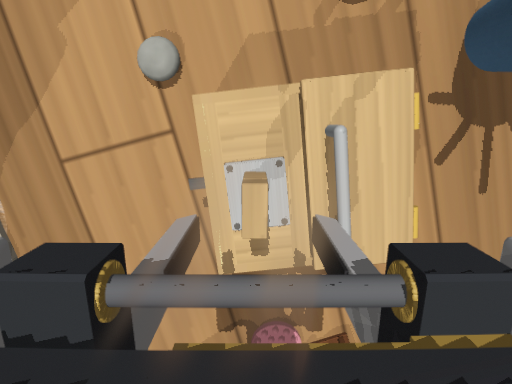

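The view shows key b standing in the plate at (255,205), square with the box after the half turn, and the handle bar at (342,180). The bar measured from two views matches the model. Next I'll go to the handle.

Call:
{"name": "pendant", "arguments": {"rows": [0.0043, 0.04, 0, 0, 0.0043, 0.04, 0, 0, 0, 0, 0, -0.112, 0, 0, 0, 0, 0, 0, 0, 0], "jaw": 0.5}}

```text
time: 22.08
tool_pos: [0.5873, -0.0632, 0.2784]
ee_rot: [0.755, 0.655, -0.0, -0.0]
wrist_force: [0.1, 1.2, -0.1]
grip_width: 0.501
grip_force: 0.0
```

Run:
```python
from h import *
togo([.5878,-.0638,.165],-.142)
```

```text
togo [-0.0005  0.0006  0.1134] turn 0.0003 | t 22.07 pos [ 0.5873 -0.0632  0.2784] yaw -0.1417 q7 0.19 F [ 0.1  1.2 -0.1] tilt [-0.0004  0.0001] w 0.501
```

Call:
{"name": "pendant", "arguments": {"rows": [0, 0, 0.04, 0, 0, 0, 0.04, 0, 0, 0, 0.033, 0, 0, 0, 0, 0]}}

```text
time: 22.58
tool_pos: [0.5857, -0.0627, 0.1637]
ee_rot: [0.755, 0.656, -0.002, -0.002]
wrist_force: [0.4, 0.3, 0.3]
grip_width: 0.502
grip_force: 0.0
```

Call:
{"name": "pendant", "arguments": {"rows": [0, 0, 0, 0, 0, 0, 0, 0, 0, 0, 0, 0, 0, 0, 0, 0, 0, 0, 0, 0], "jaw": 0, "force": 20}}

```text
time: 23.2
tool_pos: [0.5878, -0.0632, 0.1661]
ee_rot: [0.755, 0.656, 0.0, -0.0]
wrist_force: [-2.2, 0.9, 4.4]
grip_width: 0.121
grip_force: 20.0
```

Run:
```python
from h import *
togo([.5878,-.0638,.165],-.142)
for d in range(0,75,9):
    v=R.from_euler("y",d,degrees=True).apply([-85,0,45]);print(d,v.round(1))
```

```text
togo [-0.0006  0.0001  0.0011] turn 0.0028 | t 23.2 pos [ 0.5878 -0.0632  0.1661] yaw -0.1392 q7 0.26 F [-2.2  0.9  4.4] tilt [0.0004 0.0003] w 0.121
0 [-85.   0.  45.]
9 [-76.9   0.   57.7]
18 [-66.9   0.   69.1]
27 [-55.3   0.   78.7]
36 [-42.3   0.   86.4]
45 [-28.3   0.   91.9]
54 [-13.6   0.   95.2]
63 [ 1.5  0.  96.2]
72 [16.5  0.  94.7]
```

Call:
{"name": "pendant", "arguments": {"rows": [0, 0.004, -0.0065, 0, 0, 0.004, -0.0062, 0, 0, 0.005, -0.0057, 0, 0, 0.005, -0.0057, 0, 0, 0.0058, -0.0048, 0, 0, 0.0058, -0.0048, 0, 0, 0, 0, 0], "force": 30}}

```text
time: 24.08
tool_pos: [0.6138, -0.067, 0.1994]
ee_rot: [0.755, 0.656, -0.002, -0.003]
wrist_force: [-10.3, 0.8, 0.6]
grip_width: 0.118
grip_force: 30.0
```

Call:
{"name": "pendant", "arguments": {"rows": [0, 0.0065, -0.0039, 0, 0, 0.0065, -0.0038, 0, 0, 0.007, -0.0028, 0, 0, 0.007, -0.0027, 0, 0, 0.0073, -0.0017, 0, 0, 0.0074, -0.0016, 0, 0, 0.0075, -0.0005, 0, 0, 0.0076, -0.0005, 0, 0, 0, 0, 0, 0, 0, 0, 0]}}

```text
time: 25.32
tool_pos: [0.6735, -0.0762, 0.2196]
ee_rot: [0.755, 0.656, 0.0, 0.001]
wrist_force: [-6.6, -0.1, 5.4]
grip_width: 0.118
grip_force: 30.0
```

Run:
```python
from h import *
togo([.6732,-.0755,.2162],-.142)
```

```text
togo [ 0.0006 -0.0004  0.0034] turn 0.0026 | t 25.32 pos [ 0.6735 -0.0762  0.2196] yaw -0.1394 q7 0.21 F [-6.6 -0.1  5.4] tilt [ 0.0013 -0.0006] w 0.118
```

Call:
{"name": "pendant", "arguments": {"rows": [0, 0, 0, 0, 0, 0, 0, 0, 0, 0, 0, 0], "jaw": 0.25}}

```text
time: 25.7
tool_pos: [0.6742, -0.0751, 0.2172]
ee_rot: [0.754, 0.656, 0.001, 0.001]
wrist_force: [-0.2, 0.5, 0.0]
grip_width: 0.253
grip_force: 0.0
```

Call:
{"name": "pendant", "arguments": {"rows": [0, 0, -0.02, 0, 0, 0, -0.03, 0, 0, 0, -0.04, 0, 0, 0, -0.04, 0, 0, 0, 0, 0, 0, 0, 0, 0]}}

```text
time: 26.45
tool_pos: [0.6731, -0.075, 0.3459]
ee_rot: [0.754, 0.656, -0.0, -0.0]
wrist_force: [0.1, -1.0, -0.7]
grip_width: 0.251
grip_force: 0.0
```

Run:
```python
from plant import env; import cv2,numpy as np
a=env.snapshot("scene")["image"][:,:,::-1]; b=env.snapshot("top")["image"][:,:,::-1]
r=lambda i:cv2.resize(i,None,fx=2,fy=2,interpolation=cv2.INTER_CUBIC)
cv2.imwrite("pics/f.png",np.hstack([r(a[130:290,170:400])[:, :400],r(b[130:290,110:310])])) ; print(env.read_state()["wrist_force"])
```

```text
[ 1.70900615  0.36584543 -0.63868311]
```

View pics/f.png

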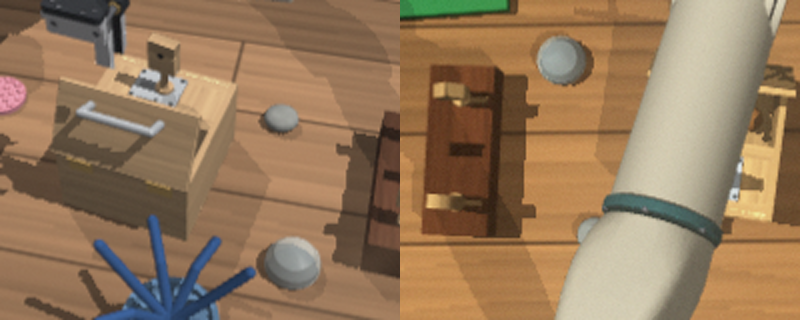

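The lid stands well open with its handle at about (120,120). Key b is in the lock at (163,60), keys a and c are still in the stand at (455,205) and (455,92), and the gripper is clear of everything.

```bash
python3 -c "
from plant import env; print(env.hand_in())"
```

```text
the job is handed in; nothing more can be done
None
```

I handed the job in at about 26.5 s: key b went fully home on the first try and turned half a turn clockwise in two grips to the hard stop, it is still in the lock, the lid stands open at about 63° by the hand's path, and keys a and c were never moved from the stand.

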